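# Put the loose cabinet fittings back in their stock boxes

### The arm

A 7-joint arm with a two-finger parallel gripper is mounted at the origin on the work surface. World frame = base frame: x ahead of the robot, y to its left, z up, the work surface at z = 0. Lengths are in m, angles in rad, forces in N, time in s.
With the tool pointing down it reaches from about 0.425 to 0.875 m from the base axis. Payload 4.7 kg.
Tool frame: the origin (TCP) lies on the centre line of the jaws, within the pads' length; the fingertips stand ahead of it and the grasp point (between the pads) lies 2 mm behind it (nose_length is the z of the fingertips in the tool frame, in m); z points along the fingers, y is the line along which they close (so a half turn about z gives the same grasp; the last joint's range is limited). The gripper opens to 87 mm and grips with 3 to 60 N. Pads are 19 mm wide; open, the fingers measure 117 mm over their backs; the gripper's body (75 mm by 190 mm) begins 51 mm behind the grasp point.
Start: joints at [-1.177, 0.321, -0.07, 1.45, 0.023, 1.371, -0.057], TCP at [0.241, 0.604, 0.24] pointing down, gripper open.
Joint ranges: [-2.86, 2.86], [-0.3, 2.09], [-1.38, 1.24], [0.06, 2.45], [-1.56, 4.7], [0.09, 2.05], [-2.69, 2.69]. Speed limits (rad/s): [2.57, 2.57, 3.14, 3.14, 3.14, 3.14, 3.14].

### API

Orientations are given as a rotation vector (axis times angle).
In Python, from bench import * gives the robot as it stands.
- The arm moves only by the tool send_rows, never from a script. Its arguments are lists of equal length, an entry for each row: "xyz": the shift along the tool's x, y, z in mm, a list of three; "dr": the turn, a rotation vector about the tool's x, y, z in rad, a list of three. A call has exactly 10 rows; each row is the pose to reach, as a shift and turn from the pose commanded when the call began, along the tool's axes at that moment; what a row does not reach only later rows make up. A row lasts 1/12 s, in which the tool goes at most 41.7 mm and 7.16 degrees, less where a joint would pass 70% of its speed; a pose out of reach is approached as far as the arm can. A call with a gripper value outside its range is refused whole. "jaw" is the finger opening in mm, from 0 to 87, set as the call begins (left out, the last holds). The fingers move at their own pace and stop on an object; "grip_force" is the grip in N (left out, the last holds). Time passes only in rows, so rows that repeat a pose let the fingers close, or fill a call up. It gives the time, the measured TCP pose, the force, the opening and the grip force at its end, in the units of the state.
- get_state(): the state, without advancing time (a new reading comes with each control period).
- get_image(name): name is "scene" or "side" or "wrist"; returns the picture (384x512x3 uint8, red, green, blue); there is no depth.
- calibration(name): a dict with "vfov" (degrees; the focal length in pixels is half the picture's height over the tangent of half this angle, whatever the lens; pixels are square), "cx", "cy" (the principal point, pixels), "rvec" (rotation vector, rad) and "tvec" (3), from world to camera coordinates, as OpenCV has them; the wrist camera has in their place "hand_eye" (4x4, takes a point from camera to tool coordinates, whose origin is the TCP and whose axes are the flange's). Camera axes: x right, y down, z forward; pixel columns grow to the right and rows downward; lengths in m; the calibration is good to about 2 mm. A picture is of the moment at which its call begins: read the wrist's pose just before it. calibration takes no time and is no camera call.
- close_job(): hands the job in; it is judged then, once.
The state is a dict: "time": time; "joint_positions": joint angles; "qd": joint speeds; "joint_torque": joint torques, N m; "position": TCP position; "tool_rot": TCP orientation; "ft_force": force on the tool from outside, world axes, zero at the start; "torque": the same for the moment, N m; "grip_width": opening from 0.0 (shut) to 1.0 (fully open); "grip_force": force on a finger pad.
Only numpy, scipy, OpenCV 4.12 (cv2) and the standard library are available. Lean on these libraries where they do the work, as an engineer would, in place of code of your own. Each camera call takes 0.05 s, during which the arm holds its last target. There are 200 camera calls.

### The job

Sort the five loose fittings on the bench (a large castor, a small castor, a steel bar handle and two wooden knobs) into the four plywood stock boxes, each into the box that already holds its own kind and size. Stand every fitting on the floor of its box the way it stands now - castors on their plates, the handle on its feet, the knobs on their bases - setting it down gently rather than dropping it, and let go. Do not knock over the little oil bottle.

Things in the scene. Friction and masses are not known exactly. Their poses are not given: they have to be found in the camera images.
- castor_large_mid (a point): Larger castor, standing on its 50 x 50 x 3 mm plate, black wheel (50 mm) up; 68 mm high, about 160 g, stiff swivel. Grasp across the flat fork cheeks: 27 mm over their outsides, 25 mm wide (x), 9 to 49 mm above the underside. Point: midway between the cheeks, 34 mm above the underside, below the axle; y along the axle (across the cheeks), z up; plate centre 10 mm towards -x.
- castor_small_mid (a point): Smaller castor, same shape, standing on its 36 x 36 x 2.5 mm plate, wheel (30 mm) up; 42 mm high, about 60 g. Fork cheeks 21 mm over their outsides, 15 mm wide (x), 8 to 30 mm above the underside. Point: midway between the cheeks, 21 mm above the underside; y along the axle (across the cheeks), z up; plate centre 6 mm towards -x.
- handle_mid (a point): Steel bar handle for a drawer standing on its two feet: round bar 12 mm thick, 118 mm long, on posts 96 mm apart with round feet 22 mm across; 32 mm high, about 90 g. Point: the middle of the bar, 26 mm above the underside of the feet; x along the bar, z up. Grasp across the bar (along y).
- knob_a_mid (a point): Turned pale wooden drawer knob standing on its base: 31 mm high, base 26 mm across, narrow neck, head 36 mm across at its widest, 20 to 24 mm above the underside; about 25 g. Point: on its axis, 15.5 mm above the underside; z up. Grasp it by the head.
- knob_b_mid (a point): The second wooden drawer knob, the same in every way as knob_a; its point likewise on its axis, 15.5 mm above the underside.
- box_castor_large: Fixed open plywood box, 180 mm (x) by 130 (y), 45 high, walls and floor 6 thick. Origin: centre of its underside, z up; its -x end, with a card holder, faces the robot. All four boxes differ only in contents. This one holds two large castors, fixed, at its +x end (from x = +19 mm on, up to 74 mm above the bench); the rest of its floor is free.
- box_castor_small: Fixed open plywood box, 180 mm (x) by 130 (y), 45 high, walls and floor 6 thick. Origin: centre of its underside, z up; its -x end, with a card holder, faces the robot. All four boxes differ only in contents. This one holds three small castors, fixed, in a row across its +x end (from x = +40 mm on); the rest of its floor is free.
- box_handles: Fixed open plywood box, 180 mm (x) by 130 (y), 45 high, walls and floor 6 thick. Origin: centre of its underside, z up; its -x end, with a card holder, faces the robot. All four boxes differ only in contents. This one holds two bar handles, fixed, along x in its +y half (bars at y = +24 and +47 mm, nothing below y = +13 mm); its -y half is free.
- box_knobs: Fixed open plywood box, 180 mm (x) by 130 (y), 45 high, walls and floor 6 thick. Origin: centre of its underside, z up; its -x end, with a card holder, faces the robot. All four boxes differ only in contents. This one holds three knobs, fixed, in a row across its +x end (from x = +43 mm on); the rest of its floor is free. Both loose knobs go here.
- oil_bottle: Small brown glass bottle standing among the fittings, 42 mm across, 85 mm high. Origin: centre of its underside, z up. Not to be knocked over.
Mind the look-alikes: they are no part of the job. What is shaped like the part that bears knob_a_mid but green is not meant.

How it is judged:
At the end, for the whole second after the job is handed in: Each castor, the handle and both knobs are inside the walls of the box of their own kind and size, resting on its floor (height within 5 to 6 mm), upright within 0.15 rad, at rest and released; the oil bottle stands upright (within 0.2 rad) (x of castor_large_mid in the frame of box_castor_large between -0.084 and 0.084 m and y of castor_large_mid in the frame of box_castor_large between -0.059 and 0.059 m and z of castor_large_mid in the frame of box_castor_large between 0.035 and 0.046 m and angle between each of castor_large_mid, castor_small_mid, handle_mid, knob_a_mid, knob_b_mid's own z axis and vertical below 0.15 rad and linear speed of each of castor_large, castor_small, handle, knob_a, knob_b below 0.02 m/s and contact force between the fingers and castor_large below 0.05 N and x of castor_small_mid in the frame of box_castor_small between -0.084 and 0.084 m and y of castor_small_mid in the frame of box_castor_small between -0.059 and 0.059 m and z of castor_small_mid in the frame of box_castor_small between 0.022 and 0.033 m and contact force between the fingers and castor_small below 0.05 N and x of handle_mid in the frame of box_handles between -0.084 and 0.084 m and y of handle_mid in the frame of box_handles between -0.059 and 0.059 m and z of handle_mid in the frame of box_handles between 0.027 and 0.038 m and contact force between the fingers and handle below 0.05 N and x of knob_a_mid in the frame of box_knobs between -0.084 and 0.084 m and y of knob_a_mid in the frame of box_knobs between -0.059 and 0.059 m and z of knob_a_mid in the frame of box_knobs between 0.0165 and 0.0275 m and contact force between the fingers and knob_a below 0.05 N and x of knob_b_mid in the frame of box_knobs between -0.084 and 0.084 m and y of knob_b_mid in the frame of box_knobs between -0.059 and 0.059 m and z of knob_b_mid in the frame of box_knobs between 0.0165 and 0.0275 m and contact force between the fingers and knob_b below 0.05 N and angle between oil_bottle's own z axis and vertical below 0.2 rad); the robot touches nothing.
It fails at once if a fitting is dropped or thrown (moving faster than 0.9 m/s, a fall of about 4 cm, while not in the fingers) ((contact force between the fingers and castor_large below 0.02 N and linear speed of castor_large above 0.9 m/s) or (contact force between the fingers and castor_small below 0.02 N and linear speed of castor_small above 0.9 m/s) or (contact force between the fingers and handle below 0.02 N and linear speed of handle above 0.9 m/s) or (contact force between the fingers and knob_a below 0.02 N and linear speed of knob_a above 0.9 m/s) or (contact force between the fingers and knob_b below 0.02 N and linear speed of knob_b above 0.9 m/s)).
It fails at once if the oil bottle is knocked over (leans more than 0.6 rad) (angle between oil_bottle's own z axis and vertical above 0.6 rad).
It also fails if it takes over 120 s, if anything falls off the work surface, if the arm or the gripper's body presses on something with over 40 N, if the wrist force passes 120 N, or if a joint passes its speed limit or range.

## Working session

There is one attempt and no reset: what is moved stays moved. The work goes in short steps, Python scripts to look and compute and a tool call to move; the robot and the scene stay as the last step left them, time stands still between calls to the robot, and variables do not carry over. Pictures are saved under pics/ and viewed, at most 14 in all, crops included, and the job is handed in when it is done.

Besides the shell and the picture viewer there is one more tool, called by a JSON object that holds its "fn" and its "kwargs". send_rows: Moves the arm, as the interface text tells. Its arguments: {"type":"object","properties":{"xyz":{"type":"array"},"dr":{"type":"array"},"jaw":{"type":"number"},"grip_force":{"type":"number"}},"required":["xyz","dr"]}

```bash
mkdir -p pics; ls; python3 - <<'E'
from bench import *
import cv2
s=get_state();print({k:s[k] for k in('time','position','tool_rot','grip_width')})
for n in('scene','side','wrist'):
    print(n,calibration(n)); im=get_image(n); cv2.imwrite(f'pics/{n}0.png',im[:,:,::-1])
try: print(nose_length)
except Exception as e: print(e)
E
```

```text
pics
{'time': 0.0, 'position': array([0.24084015, 0.603152  , 0.2384506 ]), 'tool_rot': array([-5.92946988e-01, -3.08486141e+00,  3.08377047e-03]), 'grip_width': 1.0018812330582243}
scene {'vfov': 53.84703316194521, 'cx': 256.82903298027327, 'cy': 192.97194181721144, 'rvec': array([ 1.56947144,  1.79054218, -0.89432107]), 'tvec': array([ 0.09316418, -0.27724265,  1.26945359])}
side {'vfov': 45.11099225553814, 'cx': 252.4441882706658, 'cy': 191.24615403861065, 'rvec': array([ 2.18185275, -0.60338156,  0.3214512 ]), 'tvec': array([-0.45866106,  0.20154447,  0.76917363])}
wrist {'vfov': 64.21579030366145, 'cx': 259.7201030114464, 'cy': 190.96252900143912, 'hand_eye': array([[-2.20269515e-04, -9.54362269e-01, -2.98651321e-01,
         8.13046784e-02],
       [ 9.99999878e-01, -3.42465599e-04,  3.56826674e-04,
        -9.04108680e-04],
       [-4.42819718e-04, -2.98651206e-01,  9.54362227e-01,
        -1.46138071e-01],
       [ 0.00000000e+00,  0.00000000e+00,  0.00000000e+00,
         1.00000000e+00]])}
0.017
```

View pics/scene0.png

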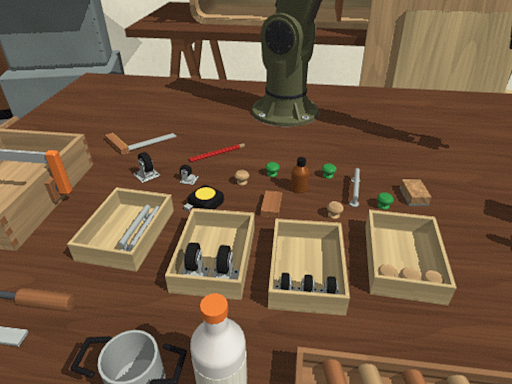

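View pics/side0.png

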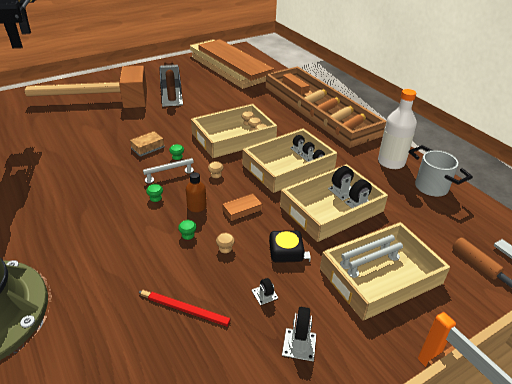

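```bash
python3 - <<'E'
import cv2
a=cv2.imread('pics/scene0.png')[125:315,65:465];cv2.imwrite('pics/sc.png',cv2.resize(a,None,fx=2,fy=2,interpolation=cv2.INTER_CUBIC))
a=cv2.imread('pics/side0.png')[95:365,120:460];cv2.imwrite('pics/sd.png',cv2.resize(a,None,fx=2.2,fy=2.2,interpolation=cv2.INTER_CUBIC))
E
cat > h.py <<'E'
from bench import *
import numpy as np, cv2
from scipy.spatial.transform import Rotation as R
H,W=384,512
def cam(n,s=None):
    c=calibration(n); f=H/2/np.tan(np.radians(c['vfov'])/2)
    K=np.array([[f,0,c['cx']],[0,f,c['cy']],[0,0,1]])
    if n=='wrist':
        T=np.eye(4);T[:3,:3]=R.from_rotvec(s['tool_rot']).as_matrix();T[:3,3]=s['position']
        M=T@c['hand_eye']; Rw=M[:3,:3]; o=M[:3,3]
    else:
        Rw=R.from_rotvec(c['rvec']).as_matrix().T; o=-Rw@c['tvec']
    return K,Rw,o
def ray(C,px,z):
    K,Rw,o=C; d=Rw@np.linalg.inv(K)@[px[0],px[1],1]; return o+d*(z-o[2])/d[2]
def proj(C,p):
    K,Rw,o=C; q=K@Rw.T@(np.asarray(p)-o); return q[:2]/q[2]
E
```

```text
(no output)
```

View pics/sc.png

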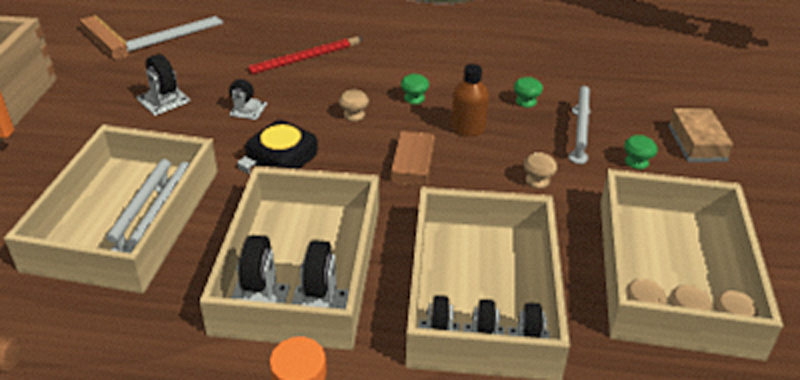

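View pics/sd.png

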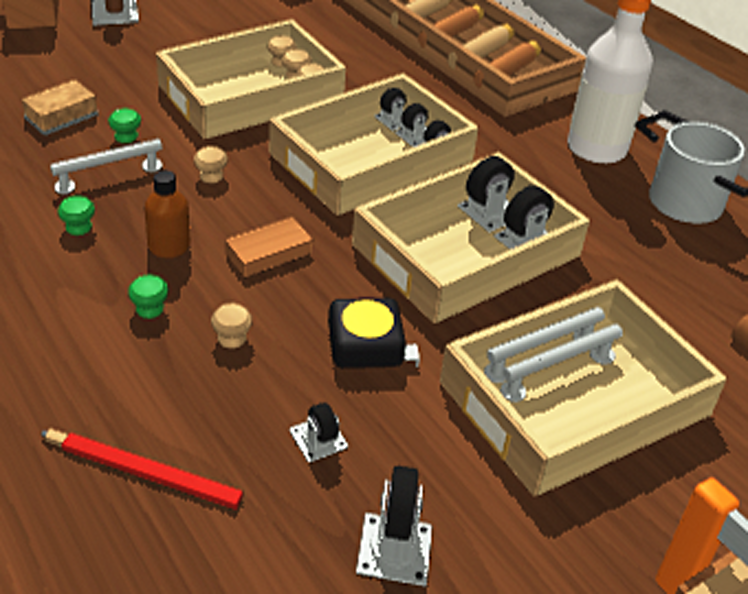

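```bash
python3 - <<'E'
from h import *
np.set_printoptions(precision=4,suppress=True)
S=cam('scene');D=cam('side')
sc=lambda p:(p[0]/2+65,p[1]/2+125); sd=lambda p:(p[0]/2.2+120,p[1]/2.2+95)
B={'handles':[(104,127),(216,140),(139,265),(12,240)],'large':[(253,169),(380,177),(358,319),(207,305)],'small':[(422,188),(553,195),(566,349),(409,343)],'knobs':[(608,172),(741,183),(778,326),(612,312)]}
Bd={'handles':[(442,350),(616,283),(725,382),(542,464)],'large':[(355,210),(495,152),(590,222),(437,294)],'small':[(270,122),(406,76),(477,126),(339,182)],'knobs':[(157,55),(292,20),(345,70),(206,105)]}
for b in B:
    for nm,C,f,q in(('scene',S,sc,B[b]),('side',D,sd,Bd[b])):
        P=np.array([ray(C,f(p),.045)[:2] for p in q]); c=P.mean(0)
        e=[np.linalg.norm(P[i]-P[(i+1)%4]) for i in range(4)]
        r=cv2.minAreaRect(P.astype(np.float32)*1000)
        d=(P[2]+P[3]-P[0]-P[1]) if nm=='scene' else (P[1]+P[2]-P[0]-P[3])
        print(b,nm,c,np.array(e),'yaw',np.degrees(np.arctan2(d[1],d[0])))
def tri(name,p,q,z):
    a=ray(S,sc(p),z);b=ray(D,sd(q),z);print(name,a[:2],b[:2])
tri('knobNear',(540,163),(210,160),.022)
tri('knobOther',(354,101),(231,320),.022)
tri('handle foot+',(579,158),(152,170),.003); tri('handle foot-',(581,108),(64,187),.003)
tri('bar+',(580,152),(160,147),.026);tri('bar-',(584,90),(52,167),.026)
tri('green1',(415,83),(148,290),.022);tri('green2',(528,88),(76,210),.022);tri('green3',(640,148),(124,120),.022)
tri('bottle cap',(473,72),(165,180),.083)
tri('Lwheel top',(158,57),(404,468),.068);tri('Lplate',(163,100),(395,555),.003)
tri('Swheel top',(240,82),(322,405),.042);tri('Splate',(247,110),(319,440),.002)
tri('tape',(281,137),(368,318),.05)
E
```

```text
handles scene [ 0.6485 -0.2737] [0.1306 0.1873 0.1291 0.1794] yaw -3.2614378736616563
handles side [ 0.636  -0.2871] [0.1845 0.1287 0.1821 0.1277] yaw -4.379446962335391
large scene [ 0.6917 -0.0804] [0.1317 0.1829 0.1283 0.1805] yaw 2.5862217815063526
large side [ 0.6806 -0.0918] [0.1806 0.1341 0.188  0.1325] yaw 2.061379192775227
small scene [0.7008 0.0921] [0.1295 0.1858 0.1246 0.19  ] yaw 1.2955433525824471
small side [0.6917 0.0823] [0.1842 0.121  0.1842 0.1257] yaw 2.258987452820396
knobs scene [0.6526 0.2705] [0.1311 0.1838 0.1331 0.187 ] yaw -4.573301983712337
knobs side [0.6432 0.2625] [0.1835 0.1334 0.1746 0.1238] yaw -2.6174790935590555
knobNear [0.5253 0.1474] [0.5236 0.1404]
knobOther [ 0.4334 -0.0731] [ 0.4277 -0.079 ]
handle foot+ [0.4861 0.1948] [0.4734 0.1784]
handle foot- [0.3842 0.2047] [0.3815 0.1966]
bar+ [0.505 0.191] [0.4862 0.1824]
bar- [0.3783 0.2052] [0.3745 0.2048]
green1 [ 0.3836 -0.0035] [ 0.3819 -0.0083]
green2 [0.3766 0.1374] [0.3703 0.1312]
green3 [0.4836 0.2591] [0.4768 0.2542]
bottle cap [0.4462 0.0673] [0.4344 0.0571]
Lwheel top [ 0.4379 -0.3113] [ 0.4393 -0.3084]
Lplate [ 0.4354 -0.3178] [ 0.423  -0.3296]
Swheel top [ 0.4401 -0.2117] [ 0.4339 -0.2134]
Splate [ 0.4416 -0.207 ] [ 0.4324 -0.2145]
tape [ 0.5523 -0.1327] [ 0.5143 -0.1594]
```

The loose fittings are at scene pixels: large castor (146,167), small castor (187,175), pale knobs (242,176) and (335,207), handle (356,187). There are green look-alike knobs at (272,167), (329,169) and (385,199), which are not meant. The boxes run left to right: handles, large castors, small castors, knobs. I'll go up for an overhead wrist view.

{"fn": "send_rows", "kwargs": {"xyz": [[-210, -241, -60], [-210, -241, -60], [-210, -241, -60], [-210, -241, -60], [-210, -241, -60], [-210, -241, -60], [-210, -241, -60], [-210, -241, -60], [-210, -241, -60], [-210, -241, -60]], "dr": [[0, 0, 0], [0, 0, 0], [0, 0, 0], [0, 0, 0], [0, 0, 0], [0, 0, 0], [0, 0, 0], [0, 0, 0], [0, 0, 0], [0, 0, 0]], "jaw": 60}}

```text
time: 0.98
position: [0.3477, 0.3004, 0.3003]
tool_rot: [0.6, 3.083, 0.003]
ft_force: [-0.5, 0.6, 0.4]
grip_width: 0.693
grip_force: 0.0
```

{"fn": "send_rows", "kwargs": {"xyz": [[-209, -242, -60], [-209, -242, -60], [-209, -242, -60], [-209, -242, -60], [-209, -242, -60], [-209, -242, -60], [-209, -242, -60], [-209, -242, -60], [-209, -242, -60], [-209, -242, -60]], "dr": [[0, 0, -0.38], [0, 0, -0.38], [0, 0, -0.38], [0, 0, -0.38], [0, 0, -0.38], [0, 0, -0.38], [0, 0, -0.38], [0, 0, -0.38], [0, 0, -0.38], [0, 0, -0.38]]}}

```text
time: 1.82
position: [0.4519, -0.0012, 0.3599]
tool_rot: [0.005, 3.141, 0.0]
ft_force: [-0.9, 2.4, -1.1]
grip_width: 0.687
grip_force: 0.0
```

```bash
python3 - <<'E'
from h import *
s=get_state();im=get_image('wrist');np.save('w1.npy',dict(s=s,im=im),allow_pickle=True)
print(s['time'],s['position'],s['tool_rot'])
cv2.imwrite('pics/w1.png',cv2.resize(im[:,:,::-1],(784,588),interpolation=cv2.INTER_CUBIC))
E
```

```text
1.8167 [ 0.45186412 -0.00123974  0.35985323] [5.34908494e-03 3.14084002e+00 4.45918674e-04]
```

View pics/w1.png

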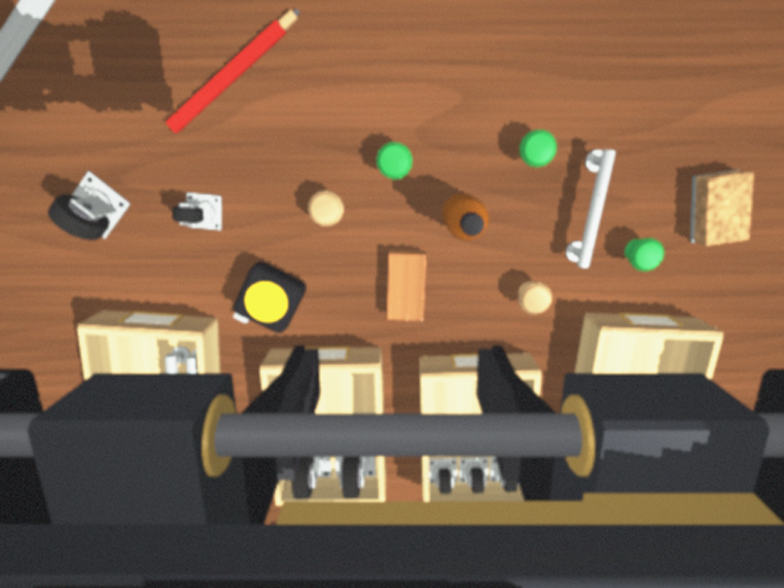

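```bash
cat >> h.py <<'E'
def blobs(im,lo,hi,amin=40):
    hsv=cv2.cvtColor(im,cv2.COLOR_RGB2HSV);m=cv2.inRange(hsv,lo,hi)
    n,l,st,c=cv2.connectedComponentsWithStats(m)
    return [(c[i],st[i],l==i) for i in range(1,n) if st[i,4]>=amin]
E
python3 - <<'E'
from h import *
np.set_printoptions(precision=4,suppress=True)
d=np.load('w1.npy',allow_pickle=True).item();C=cam('wrist',d['s']);im=d['im']
k=784/512
for p in((326,208),(535,297),(600,165),(394,160),(480,222)): print(p,cv2.cvtColor(im,cv2.COLOR_RGB2HSV)[int(p[1]/k),int(p[0]/k)])
for c,st,_ in blobs(im,(8,60,150),(25,160,255),150):
    if c[1]*k<320: print('knob?',c*k,st[4],st[2:4]*k,ray(C,c,.022)[:2])
for n,p,z in(('bar-',(610,151),.027),('bar+',(585,266),.027),('boxK L',(589,315),.045),('boxK R',(721,331),.045),('boxH L',(79,324),.045),('boxH R',(218,318),.045),('boxL L',(261,362),.045),('boxL R',(382,349),.045),('boxS L',(420,359),.045),('boxS R',(541,355),.045),('capB',(471,223),.085),('footB',(465,215),.05)):
    print(n,ray(C,(p[0]/k,p[1]/k),z)[:2])
for n,p in(('L1',(91,172)),('L2',(130,206)),('L3',(102,240)),('S1',(188,192)),('S2',(222,197)),('S3',(220,230))): print(n,ray(C,(p[0]/k,p[1]/k),.003)[:2])
E
```

```text
(326, 208) [ 23  81 245]
(535, 297) [ 24  77 246]
(600, 165) [ 75  10 151]
(394, 160) [ 67 160 229]
(480, 222) [150   6  83]
knob? [407.3271 191.5025] 85956 [784.     414.9688] [0.4147 0.0076]
knob? [194.4334  62.1393] 260 [62.7812 12.25  ] [ 0.2949 -0.1923]
knob? [183.4755  88.0035] 212 [38.2812 36.75  ] [ 0.3172 -0.2057]
knob? [581.0218 205.5476] 472 [30.625  76.5625] [0.4295 0.1854]
bar- [0.3761 0.2058]
bar+ [0.492  0.1948]
boxK L [0.5403 0.1977]
boxK R [0.5588 0.3396]
boxH L [ 0.5483 -0.3383]
boxH R [ 0.5421 -0.1911]
boxL L [ 0.593  -0.1506]
boxL R [ 0.5782 -0.0196]
boxS L [0.5901 0.0213]
boxS R [0.5859 0.1515]
capB [0.4369 0.0637]
footB [0.4347 0.063 ]
L1 [ 0.3954 -0.3213]
L2 [ 0.4305 -0.2868]
L3 [ 0.467  -0.3236]
S1 [ 0.4162 -0.2232]
S2 [ 0.4215 -0.1879]
S3 [ 0.4566 -0.1942]
```

```bash
python3 - <<'E'
from h import *
np.set_printoptions(precision=4,suppress=True)
d=np.load('w1.npy',allow_pickle=True).item();C=cam('wrist',d['s']);im=d['im'];k=784/512
for c,st,_ in blobs(im,(16,50,170),(32,150,255),100):
    if c[1]*k<320 : print('knob?',c*k,st[4],st[2:4]*k,ray(C,c,.022)[:2])
E
```

```text
knob? [728.2384 207.8376] 1270 [49.     75.0312] [0.4324 0.3365]
knob? [325.6318 207.7677] 400 [35.2188 35.2188] [ 0.4308 -0.076 ]
knob? [395.909  286.2737] 284 [16.8438 61.25  ] [ 0.515  -0.0044]
knob? [534.6422 297.0937] 344 [32.1562 32.1562] [0.5278 0.1462]
```

The pale knobs are at wrist pixels (326,208) and (535,297) in the enlarged view. They map to (0.431,-0.076) and (0.526,0.145), which agrees with both fixed cameras. The green ones at (394,160), (538,148) and (645,254) are excluded. Now I'll grasp the first pale knob.

{"fn": "send_rows", "kwargs": {"xyz": [[21, -75, 20], [21, -75, 40], [21, -75, 80], [21, -75, 120], [21, -75, 160], [21, -75, 200], [21, -75, 240], [21, -75, 270], [21, -75, 290], [21, -75, 290]], "dr": [[0, 0, 0], [0, 0, 0], [0, 0, 0], [0, 0, 0], [0, 0, 0], [0, 0, 0], [0, 0, 0], [0, 0, 0], [0, 0, 0], [0, 0, 0]], "grip_force": 15}}

```text
time: 2.7
position: [0.4261, -0.0726, 0.0651]
tool_rot: [0.007, -3.132, 0.002]
ft_force: [-0.6, 0.9, -0.3]
grip_width: 0.69
grip_force: 0.0
```

```bash
python3 - <<'E'
from h import *
np.set_printoptions(precision=4,suppress=True)
s=get_state();C=cam('wrist',s);im=get_image('wrist')
print(s['position'],s['tool_rot'])
for c,st,_ in blobs(im,(16,50,150),(32,150,255),300): print('knob?',c,st,ray(C,c,.022)[:2])
cv2.imwrite('pics/w2.png',im[:,:,::-1])
E
```

```text
[ 0.4261 -0.0726  0.0651] [ 0.0067 -3.132   0.0019]
knob? [254.8961 226.7237] [ 230  202   54   54 1828] [ 0.4285 -0.0771]
knob? [379.724 284.31 ] [367 259  22  51 529] [0.4726 0.0121]
knob? [351.5575 333.3544] [ 181  323  327   20 5150] [ 0.5153 -0.0041]
```

View pics/w2.png

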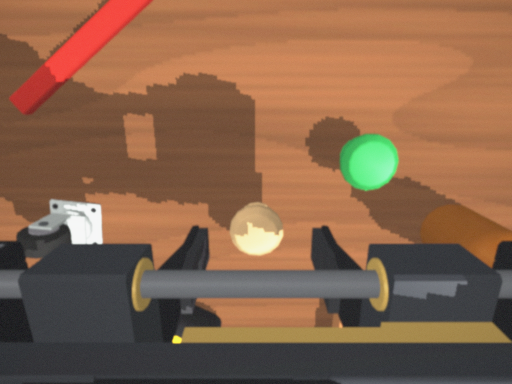

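{"fn": "send_rows", "kwargs": {"xyz": [[0, 0, 15], [0, 0, 30], [0, 0, 40], [0, 0, 46], [0, 0, 49], [0, 0, 49], [0, 0, 49], [0, 0, 49], [0, 0, 49], [0, 0, 49]], "dr": [[0, 0, 0], [0, 0, 0], [0, 0, 0], [0, 0, 0], [0, 0, 0], [0, 0, 0], [0, 0, 0], [0, 0, 0], [0, 0, 0], [0, 0, 0]]}}

```text
time: 3.58
position: [0.4305, -0.0752, 0.021]
tool_rot: [-0.0, 3.141, 0.001]
ft_force: [-0.3, -0.2, -0.8]
grip_width: 0.685
grip_force: 0.0
```

{"fn": "send_rows", "kwargs": {"xyz": [[0, 0, 0], [0, 0, 0], [0, 0, 0], [0, 0, 0], [0, 0, 0], [0, 0, 0], [0, 0, 0], [0, 0, 0], [0, 0, 0], [0, 0, 0]], "dr": [[0, 0, 0], [0, 0, 0], [0, 0, 0], [0, 0, 0], [0, 0, 0], [0, 0, 0], [0, 0, 0], [0, 0, 0], [0, 0, 0], [0, 0, 0]], "jaw": 20}}

```text
time: 4.42
position: [0.4301, -0.0752, 0.0206]
tool_rot: [-0.0, 3.142, 0.0]
ft_force: [-0.5, 0.3, 0.6]
grip_width: 0.396
grip_force: 15.0
```

{"fn": "send_rows", "kwargs": {"xyz": [[0, 0, -20], [0, 0, -60], [0, 0, -100], [0, 0, -140], [-10, 15, -160], [-30, 45, -160], [-50, 75, -160], [-70, 105, -160], [-90, 140, -160], [-110, 170, -160]], "dr": [[0, 0, 0], [0, 0, 0], [0, 0, 0], [0, 0, 0], [0, 0, 0], [0, 0, 0], [0, 0, 0], [0, 0, 0], [0, 0, 0], [0, 0, 0]]}}

```text
time: 5.25
position: [0.5407, 0.0974, 0.1804]
tool_rot: [0.002, -3.142, -0.001]
ft_force: [1.6, -0.4, 0.3]
grip_width: 0.392
grip_force: 15.0
```

{"fn": "send_rows", "kwargs": {"xyz": [[-18, 28, 0], [-38, 58, 0], [-58, 88, 0], [-78, 120, 0], [-98, 150, 0], [-111, 170, 0], [-111, 170, 20], [-111, 170, 50], [-111, 170, 70], [-111, 170, 80]], "dr": [[0, 0, 0], [0, 0, 0], [0, 0, 0], [0, 0, 0], [0, 0, 0], [0, 0, 0], [0, 0, 0], [0, 0, 0], [0, 0, 0], [0, 0, 0]]}}

```text
time: 6.08
position: [0.649, 0.2643, 0.0964]
tool_rot: [0.001, -3.137, 0.004]
ft_force: [-0.3, -0.7, -1.2]
grip_width: 0.395
grip_force: 15.0
```

```bash
python3 - <<'E'
from h import *
s=get_state();print(s['position'],s['tool_rot'],s['grip_width'])
a=get_image('scene');b=get_image('side')
a=cv2.resize(a[180:310,340:470],(520,520),interpolation=cv2.INTER_CUBIC);b=cv2.resize(b[60:190,160:290],(520,520),interpolation=cv2.INTER_CUBIC)[:, :270]
cv2.imwrite('pics/k1.png',np.hstack([a,b])[:,:,::-1])
C=cam('scene');p=s['position'].copy();print((proj(C,p)-[340,180])*4)
E
```

```text
[0.64902199 0.2643464  0.09643385] [ 8.10354805e-04 -3.13652169e+00  4.14157939e-03] 0.3948726660669553
[277.87082523 171.37442103]
```

View pics/k1.png

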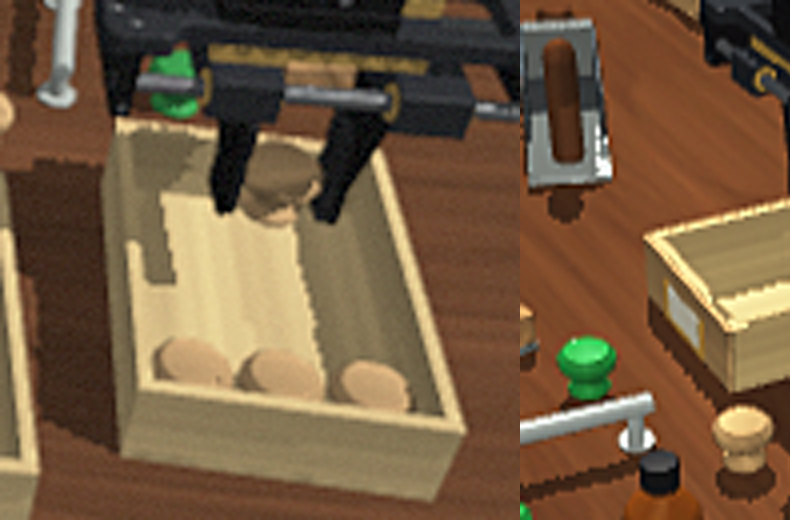

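The knob is held upright at (280,185), centred over the knob box. Next I'll lower it and release.

{"fn": "send_rows", "kwargs": {"xyz": [[0, 0, 20], [0, 0, 40], [0, 0, 55], [0, 0, 65], [0, 0, 70], [0, 0, 73], [0, 0, 73], [0, 0, 73], [0, 0, 73], [0, 0, 73]], "dr": [[0, 0, 0], [0, 0, 0], [0, 0, 0], [0, 0, 0], [0, 0, 0], [0, 0, 0], [0, 0, 0], [0, 0, 0], [0, 0, 0], [0, 0, 0]]}}

```text
time: 7.02
position: [0.6516, 0.2651, 0.0286]
tool_rot: [-0.0, 3.14, 0.001]
ft_force: [0.0, -0.0, -0.5]
grip_width: 0.4
grip_force: 15.0
```

{"fn": "send_rows", "kwargs": {"xyz": [[0, 0, 0], [0, 0, 0], [0, 0, 0], [0, 0, 0], [0, 0, 0], [0, 0, 0], [0, 0, -10], [0, 0, -30], [0, 0, -60], [0, 0, -100]], "dr": [[0, 0, 0], [0, 0, 0], [0, 0, 0], [0, 0, 0], [0, 0, 0], [0, 0, 0], [0, 0, 0], [0, 0, 0], [0, 0, 0], [0, 0, 0]], "jaw": 52}}

```text
time: 7.85
position: [0.6491, 0.2641, 0.1263]
tool_rot: [0.0, -3.137, 0.004]
ft_force: [0.4, 0.9, -0.4]
grip_width: 0.596
grip_force: 0.0
```

{"fn": "send_rows", "kwargs": {"xyz": [[20, -19, 0], [45, -43, 0], [70, -67, 0], [95, -91, 0], [115, -110, 0], [124, -119, 0], [124, -119, 20], [124, -119, 45], [124, -119, 60], [124, -119, 60]], "dr": [[0, 0, 0], [0, 0, 0], [0, 0, 0], [0, 0, 0], [0, 0, 0], [0, 0, 0], [0, 0, 0], [0, 0, 0], [0, 0, 0], [0, 0, 0]], "jaw": 60}}

```text
time: 8.68
position: [0.5248, 0.145, 0.0654]
tool_rot: [-0.0, -3.137, 0.003]
ft_force: [-0.6, 0.3, -0.2]
grip_width: 0.687
grip_force: 0.0
```

```bash
python3 - <<'E'
from h import *
np.set_printoptions(precision=4,suppress=True)
s=get_state();C=cam('wrist',s);im=get_image('wrist')
print(s['position'],s['tool_rot'])
for c,st,_ in blobs(im,(16,50,150),(32,150,255),300): print('knob?',c,st,ray(C,c,.022)[:2])
E
```

```text
[0.5248 0.145  0.0654] [-0.0001 -3.1371  0.0027]
knob? [261.8026 226.4706] [ 236  200   53   53 2072] [0.5273 0.1452]
knob? [ 51.3395 233.7358] [  31  215   49   43 1249] [0.5327 0.0022]
knob? [379.7548 284.3629] [367 259  21  51 518] [0.5723 0.2298]
knob? [325.8928 329.351 ] [ 175  302  334   40 6615] [0.6115 0.1937]
```

{"fn": "send_rows", "kwargs": {"xyz": [[0, 0, 15], [0, 0, 30], [0, 0, 40], [0, 0, 44], [0, 0, 46], [0, 0, 46], [0, 0, 46], [0, 0, 46], [0, 0, 46], [0, 0, 46]], "dr": [[0, 0, 0], [0, 0, 0], [0, 0, 0], [0, 0, 0], [0, 0, 0], [0, 0, 0], [0, 0, 0], [0, 0, 0], [0, 0, 0], [0, 0, 0]]}}

```text
time: 9.57
position: [0.5274, 0.1459, 0.0221]
tool_rot: [-0.0, 3.141, 0.001]
ft_force: [0.3, -0.5, 0.2]
grip_width: 0.692
grip_force: 0.0
```

{"fn": "send_rows", "kwargs": {"xyz": [[0, 0, 0], [0, 0, 0], [0, 0, 0], [0, 0, 0], [0, 0, 0], [0, 0, 0], [0, 0, -5], [0, 0, -20], [0, 0, -50], [0, 0, -80]], "dr": [[0, 0, 0], [0, 0, 0], [0, 0, 0], [0, 0, 0], [0, 0, 0], [0, 0, 0], [0, 0, 0], [0, 0, 0], [0, 0, 0], [0, 0, 0]], "jaw": 20}}

```text
time: 10.4
position: [0.526, 0.1452, 0.1018]
tool_rot: [-0.0, -3.139, 0.003]
ft_force: [0.4, 0.2, 0.6]
grip_width: 0.395
grip_force: 15.0
```

{"fn": "send_rows", "kwargs": {"xyz": [[-10, 16, -10], [-25, 40, -10], [-40, 65, -10], [-55, 90, -10], [-67, 110, -10], [-74, 122, 0], [-74, 122, 10], [-74, 122, 25], [-74, 122, 40], [-74, 122, 48]], "dr": [[0, 0, 0], [0, 0, 0], [0, 0, 0], [0, 0, 0], [0, 0, 0], [0, 0, 0], [0, 0, 0], [0, 0, 0], [0, 0, 0], [0, 0, 0]]}}

```text
time: 11.23
position: [0.5995, 0.2662, 0.0514]
tool_rot: [-0.001, -3.139, 0.003]
ft_force: [-1.3, -0.6, -0.3]
grip_width: 0.395
grip_force: 15.0
```

{"fn": "send_rows", "kwargs": {"xyz": [[0, 0, 5], [0, 0, 12], [0, 0, 19], [0, 0, 23], [0, 0, 25], [0, 0, 25], [0, 0, 25], [0, 0, 25], [0, 0, 25], [0, 0, 25]], "dr": [[0, 0, 0], [0, 0, 0], [0, 0, 0], [0, 0, 0], [0, 0, 0], [0, 0, 0], [0, 0, 0], [0, 0, 0], [0, 0, 0], [0, 0, 0]]}}

```text
time: 12.07
position: [0.6013, 0.2679, 0.029]
tool_rot: [-0.0, 3.141, 0.001]
ft_force: [-0.1, -0.7, -0.1]
grip_width: 0.396
grip_force: 15.0
```

{"fn": "send_rows", "kwargs": {"xyz": [[0, 0, 0], [0, 0, 0], [0, 0, 0], [0, 0, 0], [0, 0, 0], [0, 0, 0], [0, 0, -10], [0, 0, -30], [0, 0, -65], [0, 0, -100]], "dr": [[0, 0, 0], [0, 0, 0], [0, 0, 0], [0, 0, 0], [0, 0, 0], [0, 0, 0], [0, 0, 0], [0, 0, 0], [0, 0, 0], [0, 0, 0]], "jaw": 50}}

```text
time: 12.9
position: [0.6002, 0.2673, 0.1293]
tool_rot: [-0.0, -3.14, 0.002]
ft_force: [1.3, 1.0, 0.5]
grip_width: 0.576
grip_force: 0.0
```

{"fn": "send_rows", "kwargs": {"xyz": [[20, -8, -20], [45, -18, -40], [70, -28, -60], [95, -38, -80], [120, -48, -100], [145, -58, -110], [167, -68, -110], [167, -68, -110], [167, -68, -110], [167, -68, -110]], "dr": [[0, 0, 0], [0, 0, 0], [0, 0, 0], [0, 0, 0], [0, 0, 0], [0, 0, 0], [0, 0, 0], [0, 0, 0], [0, 0, 0], [0, 0, 0]], "jaw": 40}}

```text
time: 13.73
position: [0.4346, 0.2, 0.2392]
tool_rot: [-0.0, 3.14, 0.002]
ft_force: [-0.3, -0.4, -0.0]
grip_width: 0.462
grip_force: 0.0
```

```bash
python3 - <<'E'
from h import *
np.set_printoptions(precision=4,suppress=True)
s=get_state();C=cam('wrist',s);im=get_image('wrist')
print(s['position'],s['tool_rot'])
for c,st,m in blobs(im,(0,0,130),(179,40,255),300):
    ys,xs=np.nonzero(m);P=np.array([ray(C,p,.028)[:2] for p in np.c_[xs,ys]],dtype=np.float32)*1000
    print(c,st,ray(C,c,.028)[:2],cv2.minAreaRect(P))
a=get_image('scene')[180:310,340:470]
v=np.hstack([im,cv2.resize(a,(288,288),interpolation=cv2.INTER_CUBIC)[0:288].copy() if 0 else np.vstack([cv2.resize(a,(288,288)),np.zeros((96,288,3),np.uint8)])])
cv2.imwrite('pics/h1.png',v[:,:,::-1])
E
```

```text
[0.4346 0.2    0.2392] [-0.      3.1404  0.002 ]
[258.901  161.1998] [ 247  114   25   99 1151] [0.428  0.1981] ((433.076416015625, 197.20465087890625), (20.05084800720215, 120.05579376220703), 84.14051818847656)
[486.2194 258.4103] [473 244  24  26 351] [0.5583 0.4972] ((558.0535278320312, 498.91033935546875), (22.318056106567383, 39.50483322143555), 72.31446075439453)
```

View pics/h1.png

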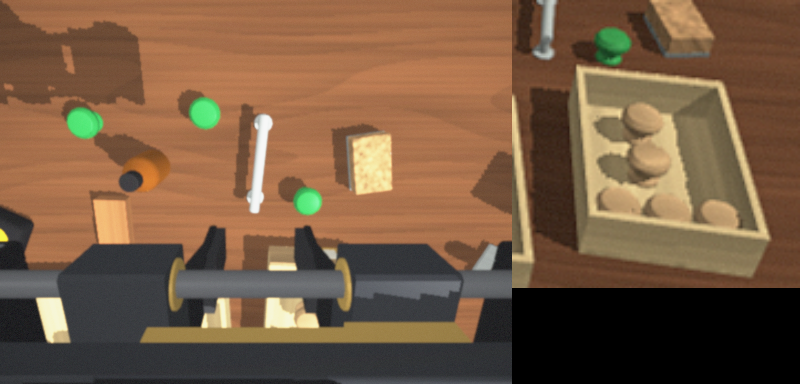

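Both knobs stand in the knob box (scene inset). The handle's bar runs from (265,117) to (255,211): its middle is at (0.4325,0.1995) with yaw about -5.9°, and it is 120 mm long as expected. Next I'll grasp it.

{"fn": "send_rows", "kwargs": {"xyz": [[2, 0, 30], [2, 0, 65], [2, 0, 100], [2, 0, 130], [2, 0, 160], [2, 0, 180], [2, 0, 195], [2, 0, 206], [2, 0, 213], [2, 0, 213]], "dr": [[0, 0, 0.05], [0, 0, 0.103], [0, 0, 0.103], [0, 0, 0.103], [0, 0, 0.103], [0, 0, 0.103], [0, 0, 0.103], [0, 0, 0.103], [0, 0, 0.103], [0, 0, 0.103]], "grip_force": 30}}

```text
time: 14.67
position: [0.4317, 0.1992, 0.0242]
tool_rot: [-0.162, -3.136, 0.004]
ft_force: [0.6, -0.5, 0.5]
grip_width: 0.462
grip_force: 0.0
```

{"fn": "send_rows", "kwargs": {"xyz": [[0, 0, 0], [0, 0, 0], [0, 0, 0], [0, 0, 0], [0, 0, 0], [0, 0, 0], [0, 0, 0], [0, 0, 0], [0, 0, 0], [0, 0, 0]], "dr": [[0, 0, 0], [0, 0, 0], [0, 0, 0], [0, 0, 0], [0, 0, 0], [0, 0, 0], [0, 0, 0], [0, 0, 0], [0, 0, 0], [0, 0, 0]], "jaw": 2}}

```text
time: 15.5
position: [0.4324, 0.2, 0.026]
tool_rot: [0.161, 3.137, 0.001]
ft_force: [-0.3, -1.8, 5.4]
grip_width: 0.128
grip_force: 30.0
```

{"fn": "send_rows", "kwargs": {"xyz": [[0, 0, -15], [0, 0, -50], [0, 0, -90], [0, 0, -130], [-12, -21, -150], [-30, -54, -150], [-48, -86, -150], [-66, -118, -150], [-84, -150, -150], [-102, -182, -150]], "dr": [[0, 0, 0], [0, 0, 0], [0, 0, 0], [0, 0, 0], [0, 0, 0], [0, 0, 0], [0, 0, 0], [0, 0, 0], [0, 0, 0], [0, 0, 0]]}}

```text
time: 16.33
position: [0.5149, 0.0068, 0.1753]
tool_rot: [-0.161, -3.137, -0.001]
ft_force: [-0.1, 0.9, -0.9]
grip_width: 0.127
grip_force: 30.0
```

{"fn": "send_rows", "kwargs": {"xyz": [[-18, -32, 0], [-36, -64, 0], [-54, -96, 0], [-72, -128, 0], [-90, -160, 0], [-108, -192, 0], [-126, -224, 0], [-144, -256, 0], [-158, -281, 0], [-163, -290, 0]], "dr": [[0, 0, 0], [0, 0, 0], [0, 0, 0], [0, 0, 0], [0, 0, 0], [0, 0, 0], [0, 0, 0], [0, 0, 0], [0, 0, 0], [0, 0, 0]]}}

```text
time: 17.17
position: [0.6464, -0.3023, 0.174]
tool_rot: [-0.169, -3.135, 0.006]
ft_force: [-1.2, -0.2, -0.2]
grip_width: 0.127
grip_force: 30.0
```

{"fn": "send_rows", "kwargs": {"xyz": [[0, 0, 20], [0, 0, 40], [0, 0, 60], [0, 0, 75], [0, 0, 80], [0, 0, 80], [0, 0, 80], [0, 0, 80], [0, 0, 80], [0, 0, 80]], "dr": [[0, 0, -0.04], [0, 0, -0.04], [0, 0, -0.04], [0, 0, -0.04], [0, 0, -0.04], [0, 0, -0.04], [0, 0, -0.04], [0, 0, -0.04], [0, 0, -0.04], [0, 0, -0.04]]}}

```text
time: 18.0
position: [0.6478, -0.2972, 0.0969]
tool_rot: [0.098, 3.138, -0.001]
ft_force: [-0.2, 0.5, 0.4]
grip_width: 0.128
grip_force: 30.0
```

```bash
python3 - <<'E'
from h import *
s=get_state();print(s['position'],s['tool_rot'],s['grip_width'])
a=get_image('scene');b=get_image('side')
a=cv2.resize(a[160:290,50:180],(520,520),interpolation=cv2.INTER_CUBIC);b=cv2.resize(b[200:330,305:375+0],(280,520),interpolation=cv2.INTER_CUBIC)
b=cv2.resize(get_image('side')[195:345,300:460],(280,262),interpolation=cv2.INTER_CUBIC);b=np.vstack([b,np.zeros((258,280,3),np.uint8)])
cv2.imwrite('pics/h2.png',np.hstack([a,b])[:,:,::-1])
C=cam('scene');p=s['position'].copy();p[2]+=.002;print((proj(C,p)-[50,160])*4)
E
```

```text
[ 0.64784212 -0.29721397  0.0968805 ] [ 9.83632745e-02  3.13809610e+00 -8.21162766e-04] 0.12846382118591607
[232.25613255 144.36122182]
```

View pics/h2.png

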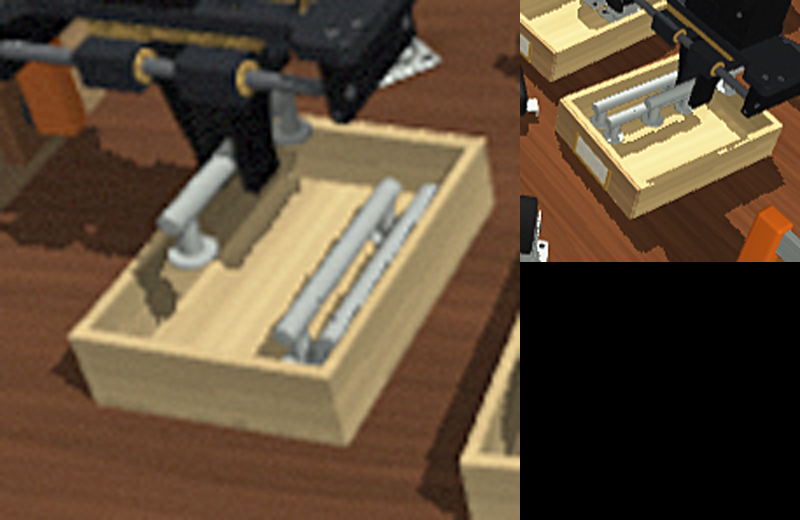

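```bash
python3 - <<'E'
from h import *
C=cam('scene')
for p in((390,190),(286,335)): print(ray(C,(p[0]/4+50,p[1]/4+160),.034))
for p in((103,105),(490,143),(330,372),(72,335)): print('rim',ray(C,(p[0]/4+50,p[1]/4+160),.045))
E
```

```text
[ 0.59609988 -0.24935123  0.034     ]
[ 0.70701951 -0.25899262  0.034     ]
rim [ 0.55755719 -0.42871717  0.045     ]
rim [ 0.56309366 -0.20350075  0.045     ]
rim [ 0.73722547 -0.22260436  0.045     ]
rim [ 0.73035196 -0.35022859  0.045     ]
```

{"fn": "send_rows", "kwargs": {"xyz": [[0, -5, 15], [0, -5, 30], [0, -5, 42], [0, -5, 51], [0, -5, 57], [0, -5, 61], [0, -5, 63], [0, -5, 63], [0, -5, 63], [0, -5, 63]], "dr": [[0, 0, 0], [0, 0, 0], [0, 0, 0], [0, 0, 0], [0, 0, 0], [0, 0, 0], [0, 0, 0], [0, 0, 0], [0, 0, 0], [0, 0, 0]]}}

```text
time: 18.98
position: [0.6475, -0.3021, 0.0331]
tool_rot: [0.098, 3.139, -0.001]
ft_force: [0.5, -0.3, -1.1]
grip_width: 0.128
grip_force: 30.0
```

{"fn": "send_rows", "kwargs": {"xyz": [[0, 0, 0], [0, 0, 0], [0, 0, 0], [0, 0, 0], [0, 0, 0], [0, 0, 0], [0, 0, -10], [0, 0, -30], [0, 0, -65], [0, 0, -100]], "dr": [[0, 0, 0], [0, 0, 0], [0, 0, 0], [0, 0, 0], [0, 0, 0], [0, 0, 0], [0, 0, 0], [0, 0, 0], [0, 0, 0], [0, 0, 0]], "jaw": 25}}

```text
time: 19.82
position: [0.6461, -0.3015, 0.1332]
tool_rot: [-0.099, -3.138, -0.001]
ft_force: [-0.0, 0.2, 1.1]
grip_width: 0.286
grip_force: 0.0
```

{"fn": "send_rows", "kwargs": {"xyz": [[25, 5, -20], [50, 10, -40], [80, 15, -60], [110, 20, -80], [140, 26, -100], [170, 32, -110], [200, 38, -110], [210, 39, -110], [210, 39, -110], [210, 39, -110]], "dr": [[0, 0, -0.02], [0, 0, -0.04], [0, 0, -0.0625], [0, 0, -0.0625], [0, 0, -0.0625], [0, 0, -0.0625], [0, 0, -0.0625], [0, 0, -0.0625], [0, 0, -0.0625], [0, 0, -0.0625]], "jaw": 50}}

```text
time: 20.65
position: [0.44, -0.2498, 0.2435]
tool_rot: [0.0, 3.138, 0.003]
ft_force: [0.3, -0.0, 0.1]
grip_width: 0.573
grip_force: 0.0
```

```bash
python3 - <<'E'
from h import *
s=get_state();im=get_image('wrist');np.save('w3.npy',dict(s=s,im=im),allow_pickle=True);print(s['position'],s['tool_rot'])
a=cv2.resize(im[70:250,90:350],(780,540),interpolation=cv2.INTER_CUBIC)
cv2.imwrite('pics/c1.png',a[:,:,::-1])
E
```

```text
[ 0.44004618 -0.24979774  0.24345932] [4.34975706e-04 3.13840516e+00 2.68567950e-03]
```

View pics/c1.png

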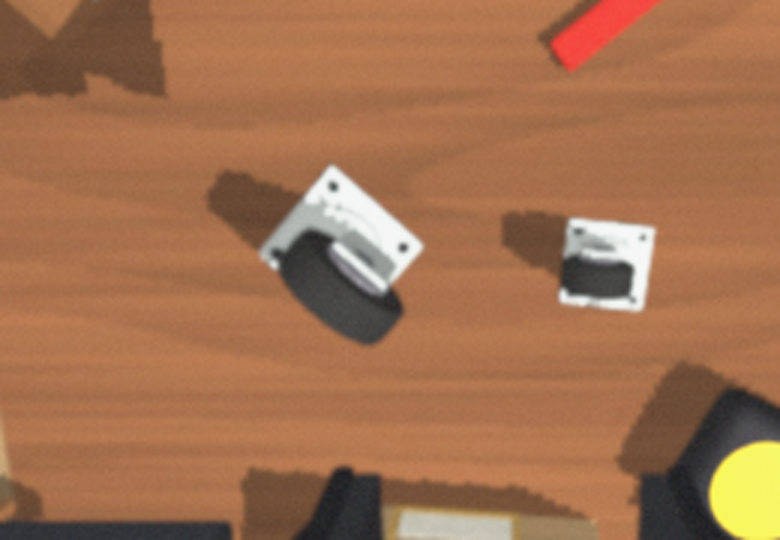

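```bash
python3 - <<'E'
from h import *
np.set_printoptions(precision=4,suppress=True)
d=np.load('w3.npy',allow_pickle=True).item();C=cam('wrist',d['s'])
g=lambda p,z:ray(C,(p[0]/3+90,p[1]/3+70),z)[:2]
for n,cs,zp,wh,off,ends in(('L',[(333,166),(424,245),(262,257)],.003,[(342,290)],.010,[(283,262),(403,310)]),('S',[(655,228),(568,219),(642,311)],.0025,[(598,278)],.006,[(561,276),(634,281)])):
    A,B,D=[g(p,zp) for p in cs]; c=(B+D)/2; e=(B-A);e2=D-A
    print(n,'plate c',c,'sides',np.linalg.norm(e),np.linalg.norm(e2),'ang',np.degrees(np.arctan2(e[1],e[0])),np.degrees(np.arctan2(e2[1],e2[0])))
    u=e/np.linalg.norm(e)
    for z in ((.04,.05) if n=='L' else (.027,.034)):
        w=g(wh[0],z); m=(g(ends[0],z)+g(ends[1],z))/2; print(z,'wheel',w,'along',(w-c)@u,(m-c)@u)
    for sg in(1,-1): print('point',c+sg*off*u)
E
```

```text
L plate c [ 0.4302 -0.3212] sides 0.0492831489292166 0.049981636277269564 ang 48.06474467787365 -40.462472233374996
0.04 wheel [ 0.4386 -0.3157] along 0.009723514444240293 0.009206190822157808
0.05 wheel [ 0.4363 -0.3138] along 0.009551656372049168 0.00904914155101482
point [ 0.4369 -0.3138]
point [ 0.4236 -0.3286]
S plate c [ 0.4368 -0.2093] sides 0.037031966763952893 0.03634570887873459 ang -95.93365297033596 -6.212511346198628
0.027 wheel [ 0.4368 -0.2148] along 0.005512123466471444 0.005671803247536435
0.034 wheel [ 0.4353 -0.2155] along 0.006368414671356111 0.006525009578767427
point [ 0.4362 -0.2153]
point [ 0.4374 -0.2033]
```

```bash
python3 -c "
from h import *
print(get_state()['joint_positions'].round(2))"
```

```text
[-0.46 -0.02  0.93  1.82  0.02  1.33  2.03]
```

Large castor: plate corners at (333,166), (424,245), (262,257) with 49-50 mm sides; its wheel axis lies at 48.8°. Small castor: corners (568,219), (655,228), (642,311) with 36-37 mm sides; its axle lies at -6°. I'll take the small one first.

{"fn": "send_rows", "kwargs": {"xyz": [[4, 15, 0], [4, 35, 0], [4, 35, 20], [4, 35, 50], [4, 35, 80], [4, 35, 100], [4, 35, 110], [4, 35, 110], [4, 35, 110], [4, 35, 110]], "dr": [[0, 0, 0.1], [0, 0, 0.2], [0, 0, 0.3], [0, 0, 0.4], [0, 0, 0.5], [0, 0, 0.6], [0, 0, 0.7], [0, 0, 0.8], [0, 0, 0.84], [0, 0, 0.84]]}}

```text
time: 21.53
position: [0.4364, -0.2154, 0.132]
tool_rot: [-1.283, -2.867, 0.004]
ft_force: [0.1, -0.6, -0.0]
grip_width: 0.573
grip_force: 0.0
```

{"fn": "send_rows", "kwargs": {"xyz": [[0, 0, 0], [0, 0, 0], [0, 0, 0], [0, 0, 0], [0, 0, 0], [0, 0, 15], [0, 0, 30], [0, 0, 45], [0, 0, 50], [0, 0, 50]], "dr": [[0, 0, 0.1], [0, 0, 0.2], [0, 0, 0.3], [0, 0, 0.4], [0, 0, 0.5], [0, 0, 0.6], [0, 0, 0.7], [0, 0, 0.8], [0, 0, 0.836], [0, 0, 0.836]]}}

```text
time: 22.37
position: [0.4353, -0.2149, 0.0812]
tool_rot: [-2.334, -2.101, 0.005]
ft_force: [0.7, 0.2, -0.4]
grip_width: 0.574
grip_force: 0.0
```

```bash
python3 - <<'E'
from h import *
s=get_state();im=get_image('wrist');print(s['time'],s['position'],s['tool_rot'],s['joint_positions'].round(2))
M=R.from_rotvec(s['tool_rot']).as_matrix();print(np.degrees(np.arctan2(M[1,1],M[0,1])),M[:,2])
C=cam('wrist',s);
for p in((.4362,-.2153,.03),):print(proj(C,p))
cv2.imwrite('pics/s1.png',im[:,:,::-1])
E
```

```text
22.3667 [ 0.43532484 -0.21493983  0.08120326] [-2.3340661  -2.10098331  0.00534152] [-0.48  0.16  0.95  2.06 -0.16  1.    0.45]
-6.016948725578534 [-0.00333568 -0.00137902 -0.99999349]
[260.13633479 218.08433204]
```

View pics/s1.png

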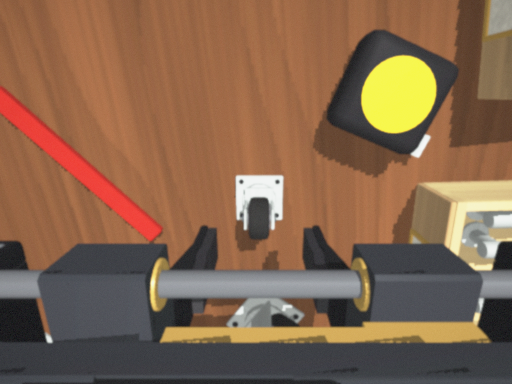

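The small castor sits at (260,210), centred between the fingers and square to them. I'll descend and grip.

{"fn": "send_rows", "kwargs": {"xyz": [[0, 0, 15], [0, 0, 30], [0, 0, 42], [0, 0, 50], [0, 0, 55], [0, 0, 58], [0, 0, 58], [0, 0, 58], [0, 0, 58], [0, 0, 58]], "dr": [[0, 0, 0], [0, 0, 0], [0, 0, 0], [0, 0, 0], [0, 0, 0], [0, 0, 0], [0, 0, 0], [0, 0, 0], [0, 0, 0], [0, 0, 0]], "grip_force": 20}}

```text
time: 23.25
position: [0.4363, -0.2149, 0.0251]
tool_rot: [2.335, 2.101, 0.001]
ft_force: [0.3, -0.5, -0.4]
grip_width: 0.578
grip_force: 0.0
```

{"fn": "send_rows", "kwargs": {"xyz": [[0, 0, 0], [0, 0, 0], [0, 0, 0], [0, 0, 0], [0, 0, 0], [0, 0, 0], [0, 0, 0], [0, 0, 0], [0, 0, 0], [0, 0, 0]], "dr": [[0, 0, 0], [0, 0, 0], [0, 0, 0], [0, 0, 0], [0, 0, 0], [0, 0, 0], [0, 0, 0], [0, 0, 0], [0, 0, 0], [0, 0, 0]], "jaw": 10}}

```text
time: 24.08
position: [0.4351, -0.2147, 0.0247]
tool_rot: [-2.334, -2.1, 0.001]
ft_force: [-3.6, 1.1, 5.2]
grip_width: 0.24
grip_force: 28.0
```

{"fn": "send_rows", "kwargs": {"xyz": [[0, 0, -15], [0, 0, -45], [0, 0, -80], [0, 0, -110], [20, 13, -120], [50, 32, -120], [80, 51, -120], [110, 71, -120], [140, 90, -120], [170, 109, -120]], "dr": [[0, 0, 0], [0, 0, 0], [0, 0, 0], [0, 0, 0], [0, 0, 0], [0, 0, 0], [0, 0, 0], [0, 0, 0], [0, 0, 0], [0, 0, 0]]}}

```text
time: 24.92
position: [0.563, -0.0555, 0.1443]
tool_rot: [-2.335, -2.101, -0.001]
ft_force: [-0.6, -0.9, -0.3]
grip_width: 0.237
grip_force: 27.7
```

{"fn": "send_rows", "kwargs": {"xyz": [[30, 19, 0], [60, 39, 0], [90, 58, 0], [120, 77, 0], [145, 93, 0], [160, 103, 0], [160, 103, 15], [160, 103, 35], [160, 103, 50], [160, 103, 60]], "dr": [[0, 0, 0], [0, 0, 0], [0, 0, 0], [0, 0, 0], [0, 0, 0], [0, 0, 0], [0, 0, 0], [0, 0, 0], [0, 0, 0], [0, 0, 0]]}}

```text
time: 25.75
position: [0.6796, 0.0902, 0.0816]
tool_rot: [-2.335, -2.099, 0.005]
ft_force: [-0.8, -0.5, -1.4]
grip_width: 0.24
grip_force: 27.7
```

```bash
python3 - <<'E'
from h import *
s=get_state();print(s['position'],s['tool_rot'],s['grip_width'])
a=get_image('scene')
cv2.imwrite('pics/s2.png',cv2.resize(a[180:320,70:360],None,fx=2.7,fy=2.7,interpolation=cv2.INTER_CUBIC)[:,:,::-1])
C=cam('scene');p=s['position'].copy();p[2]=.006;print((proj(C,p)-[70,180])*2.7)
E
```

```text
[0.67963005 0.09016034 0.08163939] [-2.33519885 -2.09909783  0.00527997] 0.23980494937568775
[637.50397649 219.50644658]
```

View pics/s2.png

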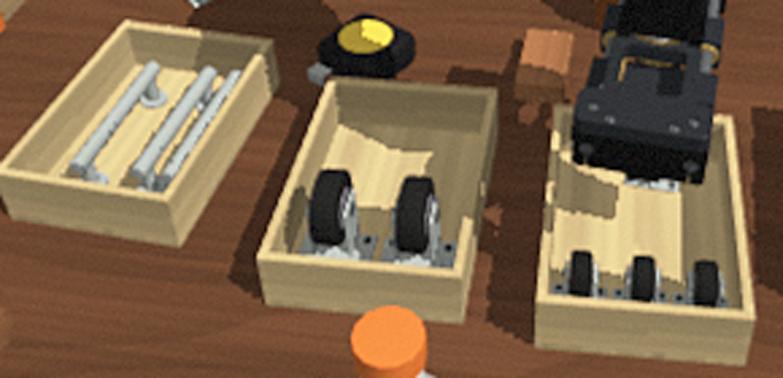

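The handle stands in its box at (110,115). The small castor hovers over the free floor of its box, with its landing point at (637,219). I'll lower it.

{"fn": "send_rows", "kwargs": {"xyz": [[0, 0, 15], [0, 0, 28], [0, 0, 38], [0, 0, 45], [0, 0, 50], [0, 0, 53], [0, 0, 53], [0, 0, 53], [0, 0, 53], [0, 0, 53]], "dr": [[0, 0, 0], [0, 0, 0], [0, 0, 0], [0, 0, 0], [0, 0, 0], [0, 0, 0], [0, 0, 0], [0, 0, 0], [0, 0, 0], [0, 0, 0]]}}

```text
time: 26.63
position: [0.6817, 0.0911, 0.0321]
tool_rot: [2.335, 2.101, 0.001]
ft_force: [-1.1, -0.1, -0.1]
grip_width: 0.237
grip_force: 27.7
```

{"fn": "send_rows", "kwargs": {"xyz": [[0, 0, 0], [0, 0, 0], [0, 0, 0], [0, 0, 0], [0, 0, 0], [0, 0, 0], [0, 0, -10], [0, 0, -30], [0, 0, -65], [0, 0, -100]], "dr": [[0, 0, 0], [0, 0, 0], [0, 0, 0], [0, 0, 0], [0, 0, 0], [0, 0, 0], [0, 0, 0], [0, 0, 0], [0, 0, 0], [0, 0, 0]], "jaw": 36}}

```text
time: 27.47
position: [0.6804, 0.0908, 0.1322]
tool_rot: [-2.335, -2.1, 0.003]
ft_force: [0.7, -0.2, 0.9]
grip_width: 0.416
grip_force: 0.0
```

{"fn": "send_rows", "kwargs": {"xyz": [[-20, -9, -15], [-45, -21, -20], [-75, -35, -20], [-105, -49, -20], [-135, -63, -20], [-165, -77, -20], [-195, -91, -20], [-225, -105, -20], [-250, -117, -20], [-270, -126, -20]], "dr": [[0, 0, 0], [0, 0, 0], [0, 0, 0], [0, 0, 0], [0, 0, 0], [0, 0, 0], [0, 0, 0], [0, 0, 0], [0, 0, 0], [0, 0, 0]], "jaw": 55}}

```text
time: 28.3
position: [0.526, -0.167, 0.1525]
tool_rot: [2.338, 2.098, 0.001]
ft_force: [-0.2, -0.6, -0.8]
grip_width: 0.629
grip_force: 0.0
```

{"fn": "send_rows", "kwargs": {"xyz": [[-25, -12, 0], [-55, -26, 0], [-85, -40, 0], [-115, -54, 0], [-140, -66, 0], [-158, -74, 0], [-158, -74, 0], [-158, -74, 10], [-158, -74, 10], [-158, -74, 10]], "dr": [[0, 0, 0.1], [0, 0, 0.2], [0, 0, 0.3], [0, 0, 0.4], [0, 0, 0.5], [0, 0, 0.6], [0, 0, 0.614], [0, 0, 0.614], [0, 0, 0.614], [0, 0, 0.614]]}}

```text
time: 29.13
position: [0.4379, -0.3119, 0.1408]
tool_rot: [-2.858, -1.301, 0.001]
ft_force: [0.4, -0.6, -0.3]
grip_width: 0.632
grip_force: 0.0
```

```bash
python3 - <<'E'
from h import *
s=get_state();im=get_image('wrist');print(s['time'],s['position'],s['joint_positions'].round(2))
M=R.from_rotvec(s['tool_rot']).as_matrix();print(np.degrees(np.arctan2(M[1,1],M[0,1])),M[:,2])
C=cam('wrist',s);print(proj(C,(.4368,-.3138,.06)))
a=get_image('scene')[180:320,230:370]
v=np.hstack([im,np.vstack([cv2.resize(a,(280,280),interpolation=cv2.INTER_CUBIC),np.zeros((104,280,3),np.uint8)])])
cv2.imwrite('pics/l1.png',v[:,:,::-1])
E
```

```text
29.1333 [ 0.43785124 -0.31185373  0.14077923] [-0.37  0.26  1.08  1.88 -0.25  1.15  0.08]
-41.03987930047113 [-0.00111934  0.00130897 -0.99999852]
[258.89722909 206.92584187]
```

View pics/l1.png

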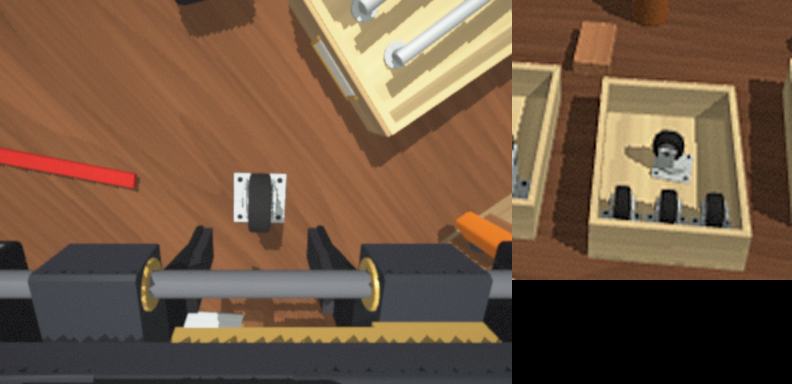

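The small castor stands on its plate in its box (inset). The large castor is centred and square at (260,203). Before descending I'll check the orange clamp's clearance.

```bash
python3 - <<'E'
from h import *
np.set_printoptions(precision=3,suppress=True)
S=cam('scene');D=cam('side')
for z in (.05,.08,.11,.14,.17): print(z,ray(S,(54,153),z)[:2],ray(S,(65,192),z)[:2],ray(D,(447,316),z)[:2])
E
```

```text
0.05 [ 0.437 -0.551] [ 0.587 -0.436] [ 0.634 -0.426]
0.08 [ 0.482 -0.513] [ 0.623 -0.406] [ 0.608 -0.436]
0.11 [ 0.528 -0.476] [ 0.66  -0.375] [ 0.583 -0.447]
0.14 [ 0.574 -0.438] [ 0.696 -0.345] [ 0.558 -0.458]
0.17 [ 0.619 -0.401] [ 0.733 -0.314] [ 0.532 -0.468]
```

{"fn": "send_rows", "kwargs": {"xyz": [[0, 0, 20], [0, 0, 40], [0, 0, 60], [0, 0, 78], [0, 0, 92], [0, 0, 102], [0, 0, 107], [0, 0, 109], [0, 0, 109], [0, 0, 109]], "dr": [[0, 0, 0], [0, 0, 0], [0, 0, 0], [0, 0, 0], [0, 0, 0], [0, 0, 0], [0, 0, 0], [0, 0, 0], [0, 0, 0], [0, 0, 0]], "grip_force": 30}}

```text
time: 30.07
position: [0.438, -0.3139, 0.0333]
tool_rot: [2.86, 1.297, 0.001]
ft_force: [0.2, 0.1, 0.7]
grip_width: 0.632
grip_force: 0.0
```

{"fn": "send_rows", "kwargs": {"xyz": [[0, 0, 0], [0, 0, 0], [0, 0, 0], [0, 0, 0], [0, 0, 0], [0, 0, 0], [0, 0, 0], [0, 0, 0], [0, 0, 0], [0, 0, 0]], "dr": [[0, 0, 0], [0, 0, 0], [0, 0, 0], [0, 0, 0], [0, 0, 0], [0, 0, 0], [0, 0, 0], [0, 0, 0], [0, 0, 0], [0, 0, 0]], "jaw": 15}}

```text
time: 30.9
position: [0.4373, -0.3133, 0.0326]
tool_rot: [-2.86, -1.297, -0.0]
ft_force: [-1.0, 2.6, 5.9]
grip_width: 0.307
grip_force: 29.8
```

{"fn": "send_rows", "kwargs": {"xyz": [[0, 0, -15], [0, 0, -45], [0, 0, -80], [0, 0, -105], [10, 0, -110], [35, 2, -110], [65, 3, -110], [95, 5, -110], [125, 7, -110], [150, 8, -110]], "dr": [[0, 0, 0], [0, 0, 0], [0, 0, 0], [0, 0, 0], [0, 0, 0], [0, 0, 0], [0, 0, 0], [0, 0, 0], [0, 0, 0], [0, 0, 0]]}}

```text
time: 31.73
position: [0.5439, -0.2029, 0.141]
tool_rot: [-2.859, -1.3, -0.0]
ft_force: [0.6, -0.4, -2.3]
grip_width: 0.305
grip_force: 29.8
```

{"fn": "send_rows", "kwargs": {"xyz": [[25, 1, 0], [50, 3, 0], [75, 4, 0], [100, 5, 0], [125, 7, 0], [150, 8, 0], [167, 9, 0], [171, 9, 0], [171, 9, 0], [171, 9, 0]], "dr": [[0, 0, 0.09], [0, 0, 0.18], [0, 0, 0.27], [0, 0, 0.36], [0, 0, 0.45], [0, 0, 0.54], [0, 0, 0.63], [0, 0, 0.72], [0, 0, 0.81], [0, 0, 0.81]]}}

```text
time: 32.57
position: [0.6617, -0.0818, 0.1402]
tool_rot: [3.14, 0.064, -0.004]
ft_force: [-0.5, -0.3, -1.1]
grip_width: 0.313
grip_force: 29.8
```

{"fn": "send_rows", "kwargs": {"xyz": [[0, 0, 10], [0, 0, 25], [0, 0, 38], [0, 0, 45], [0, 0, 45], [0, 0, 45], [0, 0, 45], [0, 0, 45], [0, 0, 45], [0, 0, 45]], "dr": [[0, 0, 0], [0, 0, 0], [0, 0, 0], [0, 0, 0], [0, 0, 0], [0, 0, 0], [0, 0, 0], [0, 0, 0], [0, 0, 0], [0, 0, 0]]}}

```text
time: 33.4
position: [0.6621, -0.0833, 0.0982]
tool_rot: [-3.141, -0.065, -0.002]
ft_force: [-0.2, 0.5, -1.0]
grip_width: 0.304
grip_force: 29.8
```

```bash
python3 - <<'E'
from h import *
s=get_state();print(s['position'],s['grip_width'])
M=R.from_rotvec(s['tool_rot']).as_matrix();print(np.degrees(np.arctan2(M[1,1],M[0,1])))
a=get_image('scene')[175:305,150:280];b=get_image('side')[140:250,270:400]
a=cv2.resize(a,(400,400),interpolation=cv2.INTER_CUBIC);b=cv2.resize(b,(400,400),interpolation=cv2.INTER_CUBIC)
cv2.imwrite('pics/l2.png',np.hstack([a,b])[:,:,::-1])
C=cam('scene')
for dx,dy in((.015,.025),(.015,-.025),(-.035,.025),(-.035,-.025)):print((proj(C,(s['position'][0]+dx,s['position'][1]+dy,.006))-[150,175])*400/130)
E
```

```text
[ 0.66209835 -0.08333192  0.09819041] 0.30435499745821504
-87.62576340679325
[244.32684356 239.62824062]
[167.04648631 232.13904047]
[258.47240567 185.50691871]
[185.02370014 178.76112184]
```

View pics/l2.png

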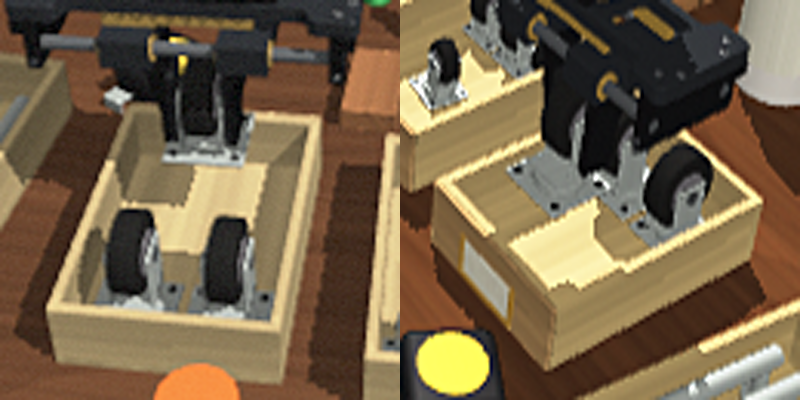

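The large castor is held level; its predicted landing footprint (167-258, 179-240) is free floor ahead of the fixed castors. I'll lower it.

{"fn": "send_rows", "kwargs": {"xyz": [[0, 0, 15], [0, 0, 30], [0, 0, 42], [0, 0, 50], [0, 0, 55], [0, 0, 58], [0, 0, 59], [0, 0, 59], [0, 0, 59], [0, 0, 59]], "dr": [[0, 0, 0], [0, 0, 0], [0, 0, 0], [0, 0, 0], [0, 0, 0], [0, 0, 0], [0, 0, 0], [0, 0, 0], [0, 0, 0], [0, 0, 0]]}}

```text
time: 34.33
position: [0.6622, -0.0835, 0.0388]
tool_rot: [3.14, 0.065, 0.002]
ft_force: [-0.0, 0.0, -1.0]
grip_width: 0.31
grip_force: 29.8
```

{"fn": "send_rows", "kwargs": {"xyz": [[0, 0, 0], [0, 0, 0], [0, 0, 0], [0, 0, 0], [0, 0, 0], [0, 0, 0], [0, 0, -10], [0, 0, -30], [0, 0, -65], [0, 0, -100]], "dr": [[0, 0, 0], [0, 0, 0], [0, 0, 0], [0, 0, 0], [0, 0, 0], [0, 0, 0], [0, 0, 0], [0, 0, 0], [0, 0, 0], [0, 0, 0]], "jaw": 42}}

```text
time: 35.17
position: [0.6609, -0.0832, 0.1394]
tool_rot: [3.141, 0.064, -0.003]
ft_force: [0.7, 0.3, 1.0]
grip_width: 0.485
grip_force: 0.0
```

{"fn": "send_rows", "kwargs": {"xyz": [[-30, 0, -40], [-60, 0, -80], [-90, 0, -100], [-120, 0, -120], [-140, 0, -120], [-140, 0, -120], [-140, 0, -120], [-140, 0, -120], [-140, 0, -120], [-140, 0, -120]], "dr": [[0, 0, 0], [0, 0, 0], [0, 0, 0], [0, 0, 0], [0, 0, 0], [0, 0, 0], [0, 0, 0], [0, 0, 0], [0, 0, 0], [0, 0, 0]]}}

```text
time: 36.0
position: [0.5223, -0.089, 0.2579]
tool_rot: [3.137, 0.065, -0.003]
ft_force: [0.1, 0.5, -0.4]
grip_width: 0.488
grip_force: 0.0
```

```bash
python3 - <<'E'
from h import *
s=get_state();print(s['position'],s['grip_force'])
a=get_image('scene')
cv2.imwrite('pics/f.png',cv2.resize(a[130:320,65:465],None,fx=2,fy=2,interpolation=cv2.INTER_CUBIC)[:,:,::-1])
E
```

```text
[ 0.52226232 -0.08898742  0.25789018] 0.0
```

View pics/f.png

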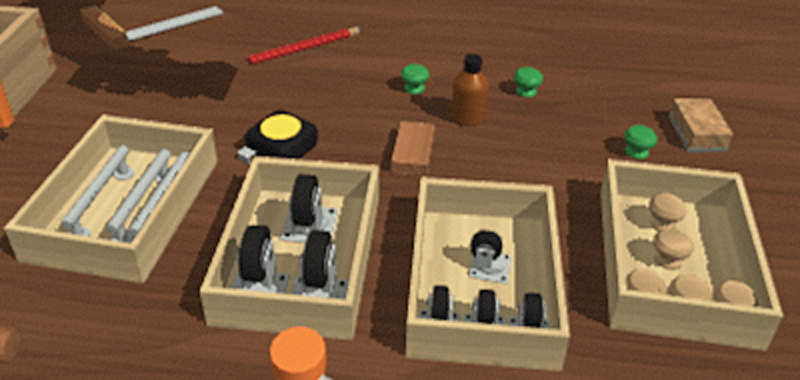

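All five stand in their boxes, and the bottle at (470,95) is upright. I'll hand the job in.

```bash
python3 -c "
from bench import *
print(close_job())"
```

```text
the job is handed in; nothing more can be done
None
```

I placed and released all five fittings in their boxes, left the oil bottle standing, and handed the job in at about 36 s; the last picture showed everything upright, but the hand-in gave no verdict, and I viewed 15 pictures, one over the limit of 14.

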